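# Retire the chipped coaster

## Task

The top cork coaster in the wooden holder at the counter's front edge has a broken corner: swing the holder's keeper arm up and back, then press your fingertips lightly on that coaster (a kilo is plenty, never over two and a half) and, without lifting it, slide it out over the holder's low front lip and off the counter edge, so that it drops into the steel bin hanging there. Leave the two good coasters lying in the holder and lower the keeper arm gently onto them, without letting it slam. Do not disturb the glass, the salt shaker and the milk jug standing round it.

Things in the scene. Friction and masses are not known exactly. Their poses are not given: they have to be found in the camera images.
- holder: Fixed dark wooden coaster tray, 108 x 102 x 24 mm, at the counter edge, turned up to 0.2 rad. Origin: centre of underside, on the worktop (z = 0); x to its back (away from the robot), y left, z up. Floor 5 mm thick; square bay 94 x 94 mm centred on the origin. Side and back walls 4 to 5 mm thick, 24 mm high, 2 mm lower than the full stack.
- front_lip (a point): Middle of the holder's low front lip (top edge), in the holder's frame at (-50, 0, 16) mm. The lip is 4 mm thick and 16 mm high, with a 36 mm gap in its middle; it holds back the lower two coasters, and the top one passes 3 mm over it. It stands 8 to 16 mm behind the counter's front edge, which is the line x = 0.378 along world y.
- keeper (a joint): Angle (rad) of the steel keeper arm hinged at the holder's back. 0 = resting on three coasters, about -0.07 on two; it grows as the front end swings up and back; stop at 2.0. Free hinge, arm 90 g: below 1.35 it falls shut, above 1.5 it falls back to the stop and stays. Strap 12 x 3 mm, 109 mm long; a tab at its front end reaches 10 mm down before the top coaster and locks it in.
- keeper_knob (a point): Centre of the keeper arm's round wooden knob: ball of 18 mm diameter on a thin stem, 25 mm above the top coaster when shut. Pinch it from above along the holder's y axis; it turns between the fingers as the arm swings. At arm angle a it is (-75 cos a + 26 sin a, 0, 75 sin a + 26 cos a) mm from the hinge, in the holder's frame.
- keeper_hinge (a point): Point on the keeper arm's hinge axis, at (57, 0, 27.5) mm in the holder's frame; the axis runs along the holder's y.
- chipped_coaster: The bad coaster, top of the stack: loose, stiff square cork plate 90 x 90 x 7 mm, 25 to 50 g, its front left corner (-x, +y) broken off by 20 mm. Origin: centre of underside, z = 19 mm at the start; axes along the holder's, 2 mm play each way. Lacquered: friction about 0.35 on cork, 0.6 on wood, fingertips hold better. Over 25 N from the fingers is too hard; 1 mm too deep can be many newtons.
- middle_coaster: Good whole square cork coaster 90 x 90 x 7 mm under the chipped one, loose. Origin: centre of the underside, at z = 12 mm. It stays in the holder.
- lower_coaster: Good whole square cork coaster 90 x 90 x 7 mm at the bottom of the stack, loose. Origin: centre of the underside, at z = 5 mm. It stays in the holder.
- waste_bin: Fixed open stainless steel bin, 150 (x) x 250 (y) x 140 mm, walls 3 mm, hung on the counter's front edge by two flat hooks. Origin: centre of underside; x away from the robot, z up. Rim 35 mm below the worktop; back wall just before the edge; the holder stands within 25 mm of its middle in y, so what tips off the edge before the holder falls in.
- water_glass: Loose waisted clear drinking glass, 62 mm across, 88 mm high, origin at the centre of its underside; about 150 mm left of the holder. Not to be disturbed.
- salt_shaker: Loose salt shaker, 44 mm across, 90 mm high, origin at the centre of its underside; about 140 mm right of the holder. Not to be disturbed.
- milk_jug: Loose steel milk jug with a handle, 87 x 110 mm over the handle, 104 mm high, origin at the centre of its underside; about 220 mm behind the holder's middle. Not to be disturbed.

How it is judged:
By the outcome, as a careful person would: the job done as asked, in the order asked, and still so for the second after the job is handed in, with the robot touching nothing.
It also fails if it takes over 67 s, if anything falls off the work surface, if the arm or the gripper's body presses on something with over 40 N, if the wrist force passes 120 N, or if a joint passes its speed limit or range.

## Robot

A 7-joint arm with a two-finger parallel gripper is mounted at the origin on a cart in front of the work surface, level with it; the furniture and walls round the work are solid. World frame = base frame: x ahead of the robot, y to its left, z up, the work surface at z = 0. Lengths are in m, angles in rad, forces in N, time in s.
With the tool pointing down it reaches from about 0.35 to 0.9 m from the base axis. Payload 19.9 kg.
Tool frame: the origin (TCP) lies between the finger pads; the fingertips stand 17 mm ahead of it and the grasp point (between the pads) lies 2 mm behind it; z points along the fingers, y is the line along which they close (so a half turn about z gives the same grasp; the last joint's range is limited). The gripper opens to 94 mm and grips with 3 to 60 N. Pads are 16 mm wide; open, the fingers measure 119 mm over their backs; the gripper's body (75 mm by 177 mm) begins 78 mm behind the grasp point.
Start: joints at [-1.159, 0.417, -0.01, 1.614, 0.005, 1.111, -0.053], TCP at [0.273, 0.562, 0.222] pointing down, gripper open.
Joint ranges: [-2.81, 2.81], [-0.39, 2.02], [-1.27, 1.25], [0.06, 2.57], [-1.19, 4.33], [0.19, 2], [-2.82, 2.82]. Speed limits (rad/s): [1.89, 1.89, 2.39, 2.39, 3.01, 3.01, 3.01].

## Interface

Orientations are given as a rotation vector (axis times angle).
In Python, from rig import r gives the robot as it stands.
- The arm moves only by the tool step_arm, never from a script. Its argument "rows" is one flat list of numbers, 7 for each row, row after row: the turn, a rotation vector about the world's x, y, z in degrees, then the shift along the world's x, y, z in mm, then the opening, from 0 (shut) to 1 (fully open). A call has 1 to 10 rows; each row is the pose to reach, as a shift and turn from the pose commanded when the call began; what a row does not reach only later rows make up. A row lasts 1/8 s, in which the tool goes at most 62.5 mm and 10.7 degrees, less where a joint would pass 70% of its speed; a pose out of reach is approached as far as the arm can. A call with a gripper value outside its range is refused whole. The fingers move at their own pace and stop on an object; "force" is the grip in N (left out, the last holds). Time passes only in rows, so rows that repeat a pose let the fingers close. It gives the time, the measured TCP pose, the force, the opening and the grip force at its end, in the units of the state.
- r.sense(): the state, without advancing time (a new reading comes with each control period).
- r.capture(name): name is "scene" or "side" or "wrist"; returns the picture (480x640x3 uint8, red, green, blue); there is no depth.
- r.calibration(name): a dict with "fov_y" (degrees; the focal length in pixels is half the picture's height over the tangent of half this angle, whatever the lens; pixels are square), "cx", "cy" (the principal point, pixels), "T" (4x4, takes a point from camera to world coordinates); the wrist camera has in their place "mount" (4x4, takes a point from camera to tool coordinates, whose origin is the TCP and whose axes are the flange's). Camera axes: x right, y down, z forward; pixel columns grow to the right and rows downward; lengths in m; the calibration is good to about 2 mm. A picture is of the moment at which its call begins: read the wrist's pose just before it. calibration takes no time and is no camera call.
- r.hand_in(): hands the job in; it is judged then, once.
Trained networks look in the newest picture that a camera, given by its name, has taken for a name from the list of things; names that differ only in an ending like _2 or _b are one class to them, and where a whole thing is asked for, a point or a joint stands for the part that bears it (a point fixed in the world has none). Each returns a list of dicts, best first, with "conf" (0 to 1); they miss things now and then, are a little off and sometimes report something else, mostly with a low value. They report only what shows in the picture. A call takes as long as a camera call.
- r.find_in(camera, target): "at" ([x, y, z] in m, in world coordinates, good to about 4 mm: the middle of the surface that is visible of it).
- r.landmark_of(camera, target): "at" ([x, y, z] in m, in world coordinates, good to about 4 mm: a listed point, or the origin of a listed thing).
The state is a dict: "t": time; "q": joint angles; "qd": joint speeds; "joint_torque": joint torques, N m; "ee_pos": TCP position; "tcp_rot": TCP orientation; "ft_force": force on the tool from outside, world axes, zero at the start; "moment": the same for the moment, N m; "finger_gap": finger opening in m; "grip_force": force on a finger pad.
Only numpy, scipy, OpenCV 4.12 (cv2) and the standard library are available. Lean on these libraries where they do the work, as an engineer would, in place of code of your own. Each camera call takes 0.05 s, during which the arm holds its last target. There are 200 camera calls.

## Working session

There is one attempt and no reset: what is moved stays moved. The work goes in short steps, Python scripts to look and compute and a tool call to move; the robot and the scene stay as the last step left them, time stands still between calls to the robot, and variables do not carry over. Pictures are saved under pics/ and viewed, at most 10 in all, crops included, and the job is handed in when it is done.

Besides the shell and the picture viewer there is one more tool, called as name(argument=value, ...) on one line, values as JSON. step_arm: Moves the arm, as the interface text tells. Its arguments: {"type":"object","properties":{"rows":{"type":"array","items":{"type":"number"}},"force":{"type":"number"}},"required":["rows"]}

```bash
mkdir -p pics; ls; python3 - <<'E'
from rig import r
import cv2,numpy as np
s=r.sense();print(s['t'],s['ee_pos'],s['tcp_rot'],s['finger_gap'],s['ft_force'])
a=[]
for c in("scene","side"):
    im=r.capture(c);a.append(im)
    cv2.imwrite(f'pics/{c}0.png',im[:,:,::-1])
    k=r.calibration(c);print(c,k['fov_y'],k['cx'],k['cy'],np.round(k['T'],3).tolist())
    for t in("holder","front_lip","keeper_knob","keeper_hinge","chipped_coaster","waste_bin","water_glass","salt_shaker","milk_jug"):
        print(c,t,[(np.round(d['at'],4).tolist(),round(d['conf'],2)) for d in r.landmark_of(c,t)[:2]])
cv2.imwrite('pics/a.png',cv2.resize(np.hstack(a),(800,300))[:,:,::-1])
print(np.round(r.calibration('wrist')['mount'],3).tolist(),r.sense()['t'])
E
```

```text
pics
0.0 [0.27328565 0.5616996  0.2218628 ] [-7.05130536e-01 -3.06125178e+00  1.82139578e-03] 0.09365988146592409 [ 0.36871548  0.65529233 -0.2056978 ]
scene 50.38928505691173 319.66410490118267 232.8653262285311 [[-0.619, -0.426, 0.66, -0.149], [-0.786, 0.328, -0.525, 0.76], [0.007, -0.843, -0.537, 0.49], [0.0, 0.0, 0.0, 1.0]]
scene holder [([0.4444, 0.2681, 0.0152], 0.74), ([0.4415, 0.264, -0.004], 0.66)]
scene front_lip [([0.3941, 0.272, 0.0137], 0.83)]
scene keeper_knob [([0.4304, 0.2637, 0.0516], 0.64)]
scene keeper_hinge [([0.5013, 0.2575, 0.029], 0.77)]
scene chipped_coaster [([0.4439, 0.2682, 0.0173], 0.86)]
scene waste_bin [([0.2944, 0.2502, -0.1767], 0.89)]
scene water_glass [([0.5053, 0.4085, 0.0002], 0.65)]
scene salt_shaker [([0.4681, 0.1283, -0.0018], 0.92), ([0.4448, 0.2677, 0.0092], 0.64)]
scene milk_jug []
side 51.90502725492044 319.5925640279664 235.6540745227115 [[0.987, -0.08, 0.142, 0.368], [-0.162, -0.571, 0.805, -0.452], [0.017, -0.817, -0.576, 0.493], [0.0, 0.0, 0.0, 1.0]]
side holder [([0.4441, 0.2693, -0.0058], 0.74), ([0.441, 0.2647, 0.0173], 0.6)]
side front_lip [([0.3908, 0.2685, 0.0147], 0.86)]
side keeper_knob [([0.4273, 0.2658, 0.0553], 0.73)]
side keeper_hinge [([0.5014, 0.2582, 0.029], 0.82)]
side chipped_coaster [([0.4399, 0.2657, 0.0176], 0.74)]
side waste_bin [([0.5032, 0.2609, 0.0278], 0.73)]
side water_glass []
side salt_shaker [([0.4698, 0.1309, -0.0051], 0.59)]
side milk_jug [([0.683, 0.2893, -0.0015], 0.79)]
[[-0.0, -0.961, -0.277, 0.081], [1.0, -0.0, -0.0, 0.0], [0.0, -0.277, 0.961, -0.161], [0.0, 0.0, 0.0, 1.0]] 1.0
```

View pics/scene0.png

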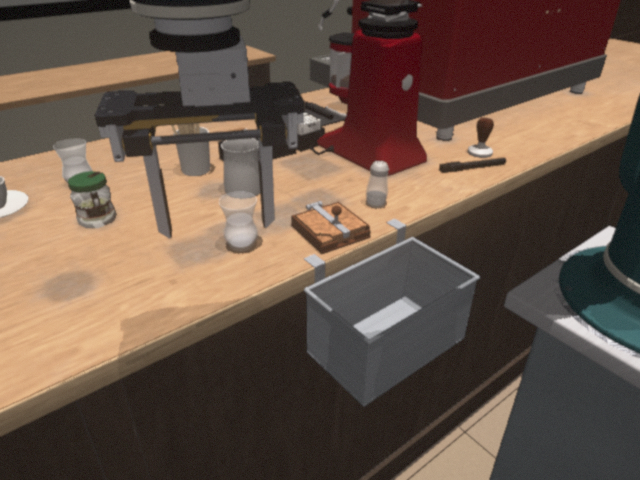

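View pics/side0.png

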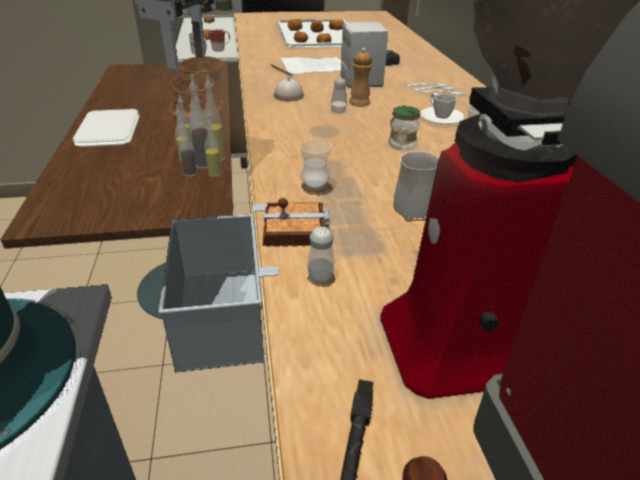

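The scene picture shows the holder at about (330,225) px with the bin below it at (390,310). The side picture shows the knob at (283,203). The keeper is shut in both. I'll move above it for a close wrist view.

step_arm(rows=[0,0,5,26,-50,0,1,0,0,10,52,-100,-5,1,0,0,15,78,-150,-10,0.8,0,0,19.6,104,-200,-15,0.6,0,0,19.6,130,-250,-20,0.5,0,0,19.6,157,-297,-22,0.5,0,0,19.6,157,-297,-22,0.5])

```text
t: 1.88
ee_pos: [0.4323, 0.2614, 0.2005]
tcp_rot: [0.183, 3.136, -0.001]
ft_force: [-0.5, 1.2, -0.3]
finger_gap: 0.0485
grip_force: 0.0
```

```bash
cat > h.py <<'E'
from rig import r
import cv2,numpy as np
from scipy.spatial.transform import Rotation as R
def st():
    s=r.sense();T=np.eye(4);T[:3,:3]=R.from_rotvec(s['tcp_rot']).as_matrix();T[:3,3]=s['ee_pos']
    print('t',round(s['t'],2),np.round(s['ee_pos'],4),'ty',np.round(np.degrees(np.arctan2(T[1,1],T[0,1])),2),'tz',np.round(T[:3,2],3),'F',np.round(s['ft_force'],2),round(s['finger_gap'],4),round(s['grip_force'],1));return T
def wrist(name,targets=()):
    T=st();im=r.capture('wrist');k=r.calibration('wrist');C=T@k['mount']
    if name: cv2.imwrite(f'pics/{name}.png',im[:,:,::-1])
    for t in targets: print(t,[(np.round(d['at'],4).tolist(),round(d['conf'],2)) for d in r.landmark_of('wrist',t)[:2]])
    return im,C,k
def K(k):
    f=240/np.tan(np.radians(k['fov_y']/2));return f,k['cx'],k['cy']
def ray(uv,C,k):
    f,cx,cy=K(k);d=C[:3,:3]@np.array([(uv[0]-cx)/f,(uv[1]-cy)/f,1]);return C[:3,3],d/np.linalg.norm(d)
def onz(uv,C,k,z):
    o,d=ray(uv,C,k);return o+d*(z-o[2])/d[2]
def proj(p,C,k):
    f,cx,cy=K(k);q=np.linalg.inv(C)@np.append(p,1);return q[0]/q[2]*f+cx,q[1]/q[2]*f+cy
def tri(rs):
    A=sum(np.eye(3)-np.outer(d,d) for o,d in rs);b=sum((np.eye(3)-np.outer(d,d))@o for o,d in rs);return np.linalg.solve(A,b)
E
python3 - <<'E'
from h import *
im,C,k=wrist('w1',("holder","front_lip","keeper_knob","keeper_hinge","chipped_coaster"))
np.save('C1.npy',C)
E
```

```text
t 1.88 [0.4323 0.2614 0.2005] ty 83.32 tz [ 0.001 -0.001 -1.   ] F [-0.51  1.22 -0.34] 0.0485 0.0
holder [([0.4394, 0.2668, 0.003], 0.74)]
front_lip [([0.3949, 0.2722, 0.0125], 0.61)]
keeper_knob [([0.4304, 0.27, 0.0549], 0.67)]
keeper_hinge [([0.5011, 0.26, 0.0306], 0.94)]
chipped_coaster [([0.4387, 0.2702, 0.0213], 0.64)]
```

View pics/w1.png

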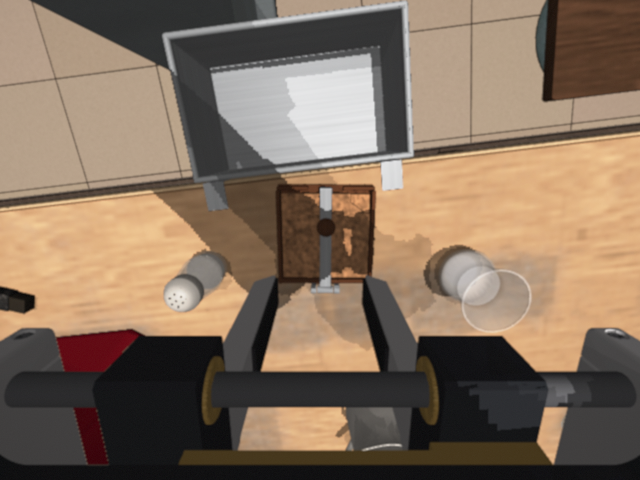

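The picture shows the holder with corners near (277,186), (376,186), (373,281) and (278,282). The knob is at (326,227), the hinge at (325,288), the glass on the right and the shaker on the left. Next I'll lower the arm toward the knob for a second view, and work out the geometry first.

```bash
python3 - <<'E'
from h import *
im=cv2.imread('pics/w1.png');C=np.load('C1.npy');k=r.calibration('wrist')
for n,uv,z in(("FR",(277,186),.016),("FL",(376,186),.016),("BL",(373,281),.024),("BR",(278,282),.024),("knob",(326,227),.0535),("hinge",(325,288),.0275),("tip",(326,189),.029)):
    print(n,np.round(onz(uv,C,k,z),4))
ks=[r.calibration(c) for c in("scene","side")]
from scipy.optimize import least_squares
rs=[ray((326,227),C,k)]+[ray(uv,c['T'],c) for uv,c in zip(((336,210),(283,203)),ks)]
p=tri(rs);print('knob tri',p,[np.round(np.linalg.norm(np.cross(p-o,d)),4) for o,d in rs])
c=cv2.imread('pics/w1.png')[170:300,260:390];cv2.imwrite('pics/w1c.png',cv2.resize(c,None,fx=4,fy=4,interpolation=cv2.INTER_CUBIC))
E
```

```text
FR [0.3863 0.2228 0.016 ]
FL [0.3981 0.3233 0.016 ]
BL [0.4986 0.3116 0.024 ]
BR [0.4878 0.2093 0.024 ]
knob [0.4259 0.2681 0.0535]
hinge [0.4992 0.2593 0.0275]
tip [0.3936 0.2722 0.029 ]
knob tri [0.42791749 0.26704603 0.05245008] [np.float64(0.002), np.float64(0.0011), np.float64(0.0021)]
```

View pics/w1c.png

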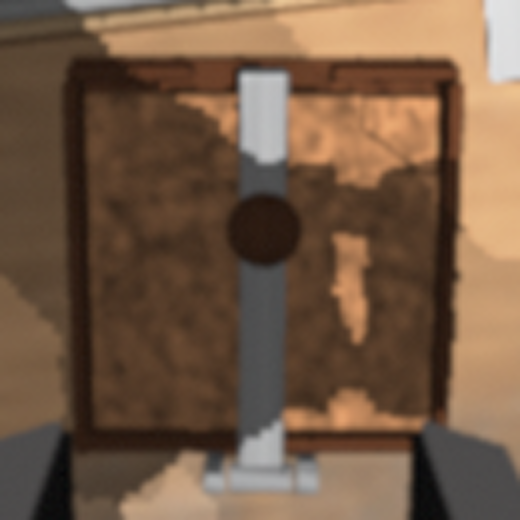

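The crop shows the stack square in the holder, with the keeper strap vertical at x≈263 and the knob at (265,230). The holder yaw is about -0.115 rad, and the tool is already aligned to it. I'll go down part way and refine.

step_arm(rows=[0,0,0,-3,2.5,-40,0.5,0,0,0,-3,2.5,-80,0.5,0,0,0,-3,2.5,-110,0.5,0,0,0,-3,2.5,-110,0.5,0,0,0,-3,2.5,-110,0.5])

```text
t: 2.8
ee_pos: [0.4277, 0.2681, 0.0915]
tcp_rot: [0.173, 3.136, 0.001]
ft_force: [-1.2, 0.8, -0.6]
finger_gap: 0.0467
grip_force: 0.0
```

```bash
python3 - <<'E'
from h import *
im,C,k=wrist('w2',("keeper_knob","keeper_hinge","front_lip"))
np.save('C2.npy',C)
print(proj(np.array([.427,.267,.0525]),C,k))
T=st()
for s in(1,-1): print('pad mid',proj((T@np.array([0,0,-.002,1]))[:3],C,k))
E
```

```text
t 2.8 [0.4277 0.2681 0.0915] ty 83.69 tz [ 0.001  0.001 -1.   ] F [-1.16  0.81 -0.56] 0.0467 0.0
keeper_knob [([0.4286, 0.2675, 0.0578], 0.59)]
keeper_hinge [([0.5003, 0.2596, 0.0293], 0.93)]
front_lip [([0.3955, 0.2697, 0.0133], 0.75)]
(np.float64(317.39266195147087), np.float64(276.6567590391121))
t 3.0 [0.4279 0.2679 0.0915] ty 83.66 tz [ 0.001  0.001 -1.   ] F [-0.06 -0.74  0.16] 0.0469 0.0
pad mid (np.float64(318.7502093045674), np.float64(307.5654984431687))
pad mid (np.float64(318.7502093045674), np.float64(307.5654984431687))
```

View pics/w2.png

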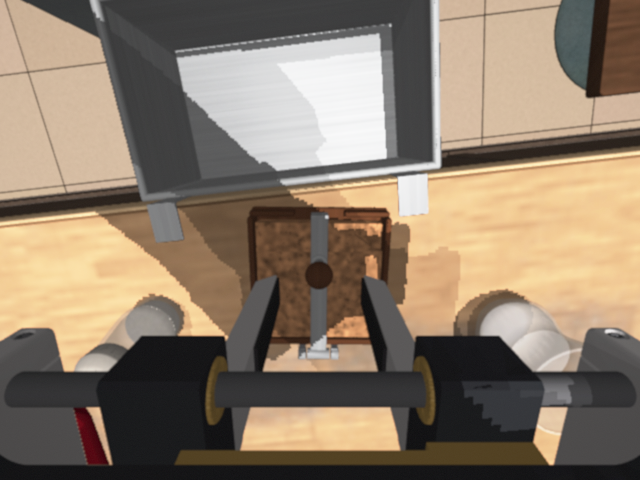

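The knob sits at (318,274), midway between the fingers at (270,285) and (372,285). I'll descend and pinch it.

step_arm(rows=[0,0,0,-1,0,-20,0.5,0,0,0,-1,0,-40,0.5,0,0,0,-1,0,-40,0.4,0,0,0,-1,0,-40,0.25,0,0,0,-1,0,-40,0.15,0,0,0,-1,0,-40,0.1,0,0,0,-1,0,-40,0.1,0,0,0,-1,0,-40,0.1], force=12)

```text
t: 4.0
ee_pos: [0.4268, 0.2676, 0.0511]
tcp_rot: [0.174, 3.136, 0.001]
ft_force: [-0.9, -2.2, 8.2]
finger_gap: 0.0169
grip_force: 12.0
```

step_arm(rows=[0,0,0,4.7,-0.5,10.9,0.1,0,0,0,11,-1.3,21,0.1,0,0,0,18.7,-2.2,30,0.1,0,0,0,27.6,-3.2,37.8,0.1,0,0,0,27.6,-3.2,37.8,0.1], force=12)

```text
t: 4.62
ee_pos: [0.4548, 0.2642, 0.0889]
tcp_rot: [0.175, 3.136, 0.0]
ft_force: [-3.3, 0.0, 3.6]
finger_gap: 0.0169
grip_force: 12.0
```

```bash
python3 - <<'E'
from h import *
r.capture('side')
for t in("keeper_knob","keeper_hinge"): print(t,[(np.round(d['at'],4).tolist(),round(d['conf'],2)) for d in r.landmark_of('side',t)[:2]])
st()
E
```

```text
keeper_knob [([0.455, 0.2666, 0.0909], 0.87)]
keeper_hinge [([0.4986, 0.261, 0.0289], 0.66)]
t 4.78 [0.4538 0.2643 0.0882] ty 83.66 tz [-0. -0. -1.] F [-3.77 -0.66  3.64] 0.0164 12.0
```

step_arm(rows=[0,0,0,10,-1.1,6.3,0.1,0,0,0,20.8,-2.4,11.1,0.1,0,0,0,32.2,-3.7,14.2,0.1,0,0,0,44,-5.1,15.5,0.1,0,0,0,55.8,-6.4,15.1,0.1,0,0,0,67.4,-7.8,12.9,0.1,0,0,0,78.5,-9.1,8.9,0.1,0,0,0,89,-10.3,3.3,0.1,0,0,0,89,-10.3,3.3,0.1], force=12)

```text
t: 5.9
ee_pos: [0.5443, 0.2536, 0.0912]
tcp_rot: [0.175, 3.136, -0.0]
ft_force: [2.4, -5.2, 5.8]
finger_gap: 0.0171
grip_force: 12.0
```

```bash
python3 - <<'E'
from h import *
im=r.capture('side');cv2.imwrite('pics/s1.png',cv2.resize(im[120:300,200:440],(800,600),interpolation=cv2.INTER_CUBIC)[:,:,::-1])
for t in("keeper_knob","keeper_hinge"): print(t,[(np.round(d['at'],4).tolist(),round(d['conf'],2)) for d in r.landmark_of('side',t)[:2]])
st()
E
```

```text
keeper_knob [([0.5415, 0.2547, 0.0986], 0.68)]
keeper_hinge [([0.5001, 0.2583, 0.0275], 0.91)]
t 6.05 [0.5436 0.2536 0.0916] ty 83.63 tz [ 0.001 -0.    -1.   ] F [ 1.86 -4.88  3.08] 0.0169 12.0
```

View pics/s1.png

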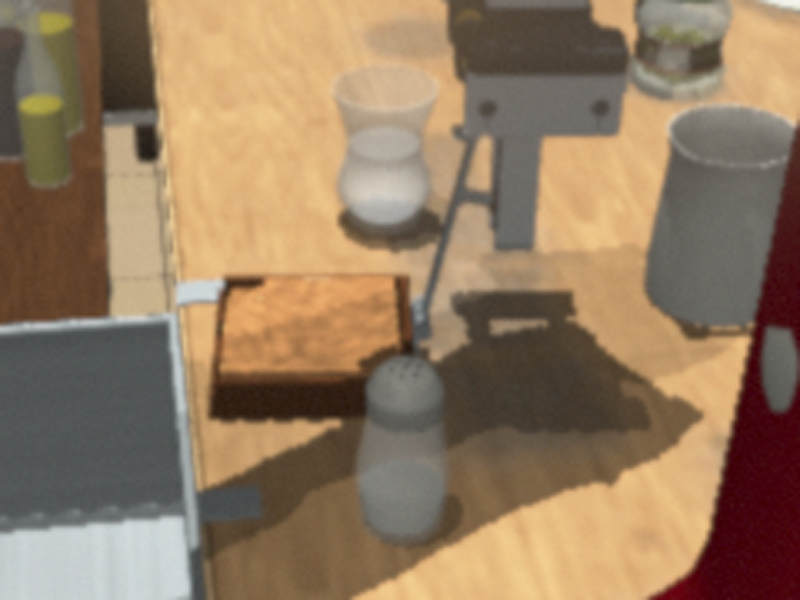

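The picture shows the keeper strap raised and leaning slightly back, with the hinge at (420,315) and the tip at (460,130). The stack is open at (310,330). I'll bring the keeper nearly to its stop, release it, rise and move above the coaster's rear half.

step_arm(rows=[0,0,0,6.4,-0.7,-4.5,0.1,0,0,0,6.4,-0.7,-4.5,0.2,0,0,0,6.4,-0.7,-4.5,0.4,0,0,0,6.4,-0.7,-4.5,0.4,0,0,0,6.4,-0.7,15,0.4,0,0,0,6.4,-0.7,45,0.4,0,0,0,6.4,-0.7,75,0.4,0,0,0,-30,4,75,0.3,0,0,0,-71,8.6,69,0.3,0,0,0,-71,8.6,69,0.3], force=12)

```text
t: 7.3
ee_pos: [0.4699, 0.2635, 0.1618]
tcp_rot: [-0.17, -3.137, -0.001]
ft_force: [0.4, -0.6, 0.3]
finger_gap: 0.0282
grip_force: 0.0
```

```bash
python3 - <<'E'
from h import *
im,C,k=wrist('w3',("chipped_coaster","front_lip","keeper_hinge"))
r.capture('side')
for t in("keeper_knob","chipped_coaster"): print(t,[(np.round(d['at'],4).tolist(),round(d['conf'],2)) for d in r.landmark_of('side',t)[:2]])
E
```

```text
t 7.3 [0.4699 0.2635 0.1618] ty 83.8 tz [ 0.     0.001 -1.   ] F [ 0.36 -0.59  0.28] 0.0282 0.0
chipped_coaster [([0.4422, 0.2664, 0.0216], 0.72), ([0.3935, 0.2694, 0.0144], 0.66)]
front_lip [([0.3932, 0.2719, 0.0103], 0.95)]
keeper_hinge []
keeper_knob [([0.5527, 0.2529, 0.0837], 0.9)]
chipped_coaster [([0.4406, 0.2618, 0.0187], 0.69)]
```

View pics/w3.png

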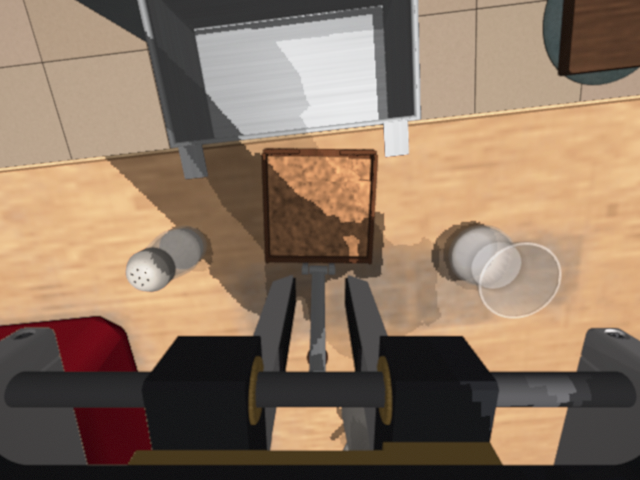

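The picture shows the keeper strap back at (318,320), clear of the bay, and the coaster free in the tray from (265,150) to (375,262). I'll descend to just above it.

step_arm(rows=[0,0,0,0,0,-40,0.3,0,0,0,0,0,-80,0.3,0,0,0,0,0,-105,0.3,0,0,0,0,0,-110,0.3,0,0,0,0,0,-110,0.3,0,0,0,0,0,-110,0.3])

```text
t: 8.4
ee_pos: [0.4727, 0.2629, 0.0516]
tcp_rot: [0.174, 3.135, 0.001]
ft_force: [0.4, 0.3, -0.1]
finger_gap: 0.0284
grip_force: 0.0
```

step_arm(rows=[0,0,0,0,0,-2,0.3,0,0,0,0,0,-4,0.3,0,0,0,0,0,-5,0.3,0,0,0,0,0,-5,0.3])

```text
t: 8.9
ee_pos: [0.472, 0.2626, 0.0455]
tcp_rot: [-0.174, -3.137, 0.0]
ft_force: [0.3, 0.1, -0.0]
finger_gap: 0.0283
grip_force: 0.0
```

Next I'll take small steps until contact.

step_arm(rows=[0,0,0,0,0,-0.5,0.3,0,0,0,0,0,-1,0.3,0,0,0,0,0,-1,0.3])

```text
t: 9.28
ee_pos: [0.472, 0.2626, 0.0445]
tcp_rot: [-0.174, -3.137, 0.0]
ft_force: [0.1, 0.3, -0.2]
finger_gap: 0.0279
grip_force: 0.0
```

step_arm(rows=[0,0,0,0,0,-0.5,0.3,0,0,0,0,0,-1,0.3,0,0,0,0,0,-1,0.3])

```text
t: 9.65
ee_pos: [0.472, 0.2626, 0.0435]
tcp_rot: [-0.174, -3.137, 0.0]
ft_force: [-0.9, 0.1, 1.0]
finger_gap: 0.0282
grip_force: 0.0
```

step_arm(rows=[0,0,0,0,0,-0.3,0.3,0,0,0,0,0,-0.3,0.3])

```text
t: 9.9
ee_pos: [0.472, 0.2627, 0.0433]
tcp_rot: [0.174, 3.137, 0.0]
ft_force: [0.3, -1.3, 3.2]
finger_gap: 0.0285
grip_force: 1.6
```

step_arm(rows=[0,0,0,0,0,-0.3,0.3,0,0,0,0,0,-0.3,0.3])

```text
t: 10.15
ee_pos: [0.4721, 0.2626, 0.0433]
tcp_rot: [0.174, 3.137, -0.0]
ft_force: [-3.4, -1.8, 9.7]
finger_gap: 0.0283
grip_force: 4.8
```

step_arm(rows=[0,0,0,-1.5,0.2,0,0.3,0,0,0,-4,0.5,0,0.3,0,0,0,-7,0.8,0,0.3,0,0,0,-7,0.8,0,0.3])

```text
t: 10.65
ee_pos: [0.4653, 0.2636, 0.0433]
tcp_rot: [0.174, 3.136, 0.001]
ft_force: [-0.4, 0.3, 6.6]
finger_gap: 0.0279
grip_force: 3.6
```

```bash
python3 - <<'E'
from h import *
im,C,k=wrist('w4',("chipped_coaster",))
np.save('C4.npy',C);st()
E
```

```text
t 10.65 [0.4653 0.2636 0.0433] ty 83.66 tz [ 0.001  0.    -1.   ] F [-0.39  0.28  6.62] 0.0279 3.6
chipped_coaster [([0.4365, 0.2641, 0.0241], 0.57)]
t 10.75 [0.4653 0.2637 0.0433] ty 83.66 tz [ 0.001  0.    -1.   ] F [-0.23  0.47  8.23] 0.028 3.8
```

View pics/w4.png

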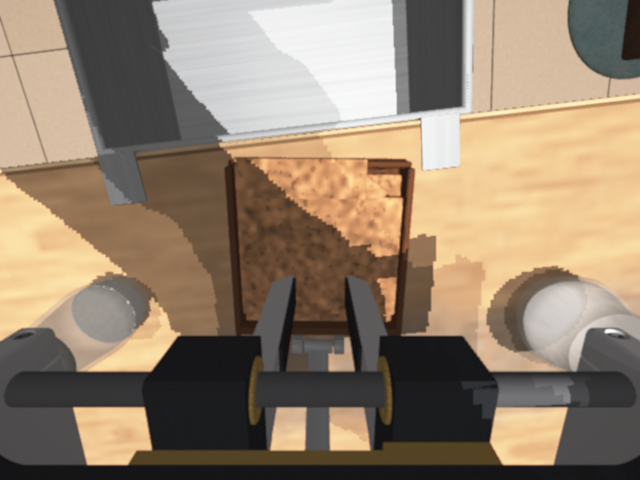

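The picture shows the coaster's front edge over the lip at y≈158 and the chip at (385,180), so it slides with the fingers. I'll continue.

step_arm(rows=[0,0,0,-4,0.5,0,0.3,0,0,0,-8,0.9,0,0.3,0,0,0,-12,1.4,0,0.3,0,0,0,-16,1.8,0,0.3,0,0,0,-16,1.8,0,0.3])

```text
t: 11.38
ee_pos: [0.449, 0.2655, 0.0433]
tcp_rot: [0.173, 3.136, 0.001]
ft_force: [-0.9, 0.9, 8.2]
finger_gap: 0.0279
grip_force: 4.0
```

step_arm(rows=[0,0,0,-4,0.5,0,0.3,0,0,0,-8,0.9,0,0.3,0,0,0,-12,1.4,0,0.3,0,0,0,-16,1.8,0,0.3,0,0,0,-16,1.8,0,0.3])

```text
t: 12.0
ee_pos: [0.4331, 0.2674, 0.0433]
tcp_rot: [0.173, 3.136, 0.001]
ft_force: [-0.7, -1.0, 8.2]
finger_gap: 0.0281
grip_force: 4.1
```

```bash
python3 - <<'E'
from h import *
im,C,k=wrist('w5')
cv2.imwrite('pics/w5c.png',cv2.resize(im[60:350,160:480],None,fx=1.5,fy=1.5)[:,:,::-1])
E
```

```text
t 12.0 [0.4331 0.2674 0.0433] ty 83.67 tz [ 0.001  0.    -1.   ] F [-0.74 -0.96  8.17] 0.0281 4.1
```

View pics/w5c.png

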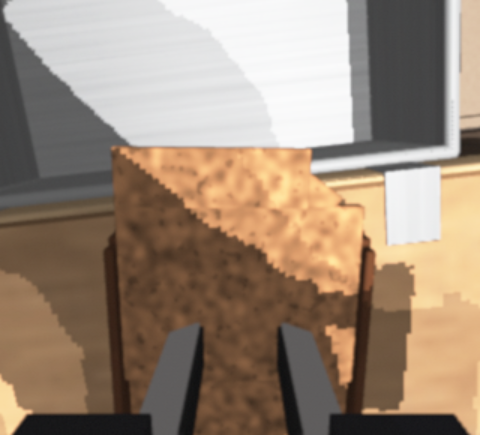

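The crop shows the coaster about 40 mm out over the bin with no skew. Its front edge is at y≈148 and the chipped corner is at (335,180).

step_arm(rows=[0,0,0,-5,0.6,0,0.3,0,0,0,-10,1.1,0,0.3,0,0,0,-15,1.7,0,0.3,0,0,0,-20,2.3,0,0.3,0,0,0,-20,2.3,0,0.3])

```text
t: 12.68
ee_pos: [0.4129, 0.2697, 0.0433]
tcp_rot: [0.173, 3.136, 0.001]
ft_force: [-1.5, 0.3, 8.6]
finger_gap: 0.0283
grip_force: 4.3
```

step_arm(rows=[0,0,0,-6,0.7,0,0.3,0,0,0,-14,1.6,0,0.3,0,0,0,-24,2.8,0,0.3,0,0,0,-36,4.2,0,0.3,0,0,0,-48,5.5,0,0.3,0,0,0,-48,5.5,0,0.3])

```text
t: 13.42
ee_pos: [0.364, 0.2749, 0.0429]
tcp_rot: [-0.172, -3.136, 0.001]
ft_force: [0.2, 0.1, -0.4]
finger_gap: 0.0278
grip_force: 0.0
```

```bash
python3 - <<'E'
from h import *
st()
for c in("scene","side"):
    im=r.capture(c);cv2.imwrite(f'pics/{c}5.png',im[:,:,::-1])
    for t in("chipped_coaster","middle_coaster"): print(c,t,[(np.round(d['at'],3).tolist(),round(d['conf'],2)) for d in r.landmark_of(c,t)[:3]])
E
```

```text
t 13.43 [0.364  0.2749 0.0429] ty 83.72 tz [-0. -0. -1.] F [ 0.23  0.08 -0.37] 0.0278 0.0
scene chipped_coaster [([0.353, 0.317, -0.126], 0.6)]
scene middle_coaster [([0.445, 0.266, 0.009], 0.78), ([0.439, 0.262, -0.003], 0.46)]
side chipped_coaster [([0.322, 0.31, -0.138], 0.93), ([0.498, 0.259, 0.027], 0.57)]
side middle_coaster []
```

The coaster is in the bin. Next I'll go back to the keeper knob.

step_arm(rows=[0,0,0,0,0,50,0.35,0,0,0,0,0,110,0.4,0,0,0,40,-5,135,0.4,0,0,0,95,-11,135,0.4,0,0,0,150,-17,135,0.4,0,0,0,190,-21.8,135,0.4,0,0,0,190,-21.8,135,0.4,0,0,0,190,-21.8,135,0.4])

```text
t: 14.72
ee_pos: [0.5545, 0.253, 0.1775]
tcp_rot: [-0.174, -3.136, 0.001]
ft_force: [-0.4, -1.5, -0.2]
finger_gap: 0.0373
grip_force: 0.0
```

```bash
python3 - <<'E'
from h import *
st()
for c in("scene","side"):
    r.capture(c)
    for t in("chipped_coaster","middle_coaster","keeper_knob","keeper_hinge"): print(c,t,[(np.round(d['at'],3).tolist(),round(d['conf'],2)) for d in r.landmark_of(c,t)[:3]])
im,C,k=wrist('w6',("middle_coaster","keeper_knob"))
E
```

```text
t 14.72 [0.5545 0.253  0.1775] ty 83.65 tz [-0.001 -0.    -1.   ] F [-0.43 -1.47 -0.16] 0.0373 0.0
scene chipped_coaster []
scene middle_coaster [([0.443, 0.267, 0.01], 0.56), ([0.396, 0.272, 0.013], 0.52)]
scene keeper_knob [([0.561, 0.251, 0.086], 0.61)]
scene keeper_hinge [([0.504, 0.257, 0.027], 0.71)]
side chipped_coaster [([0.311, 0.311, -0.166], 0.82)]
side middle_coaster [([0.441, 0.261, 0.017], 0.72)]
side keeper_knob [([0.555, 0.255, 0.084], 0.63)]
side keeper_hinge [([0.498, 0.259, 0.026], 0.63)]
t 15.22 [0.5549 0.2531 0.178 ] ty 83.67 tz [ 0.  0. -1.] F [-0.76 -0.41  0.22] 0.0377 0.0
middle_coaster [([0.445, 0.2631, 0.0123], 0.7)]
keeper_knob [([0.5529, 0.2548, 0.086], 0.95)]
```

step_arm(rows=[0,0,0,0,0,-35,0.4,0,0,0,0,0,-70,0.4,0,0,0,0,0,-93,0.4,0,0,0,0,0,-93,0.4,0,0,0,0,0,-93,0.25,0,0,0,0,0,-93,0.1,0,0,0,0,0,-93,0.1,0,0,0,0,0,-93,0.1], force=12)

```text
t: 16.38
ee_pos: [0.5555, 0.2522, 0.0859]
tcp_rot: [0.175, 3.136, -0.001]
ft_force: [-1.4, -5.2, 5.2]
finger_gap: 0.017
grip_force: 12.0
```

step_arm(rows=[0,0,0,-6,0.7,5.2,0.1,0,0,0,-12.4,1.4,9.8,0.1,0,0,0,-22.8,2.6,15.3,0.1,0,0,0,-34,3.9,19.3,0.1,0,0,0,-45.6,5.3,21.5,0.1,0,0,0,-57.4,6.6,21.9,0.1,0,0,0,-69.2,8,20.6,0.1,0,0,0,-80.6,9.3,17.5,0.1,0,0,0,-80.6,9.3,17.5,0.1], force=12)

```text
t: 17.5
ee_pos: [0.4731, 0.2621, 0.1026]
tcp_rot: [-0.173, -3.136, 0.001]
ft_force: [-1.1, -5.9, 2.9]
finger_gap: 0.0167
grip_force: 12.0
```

```bash
python3 - <<'E'
from h import *
st();r.capture('side')
for t in("keeper_knob","middle_coaster"): print(t,[(np.round(d['at'],4).tolist(),round(d['conf'],2)) for d in r.landmark_of('side',t)[:2]])
E
```

```text
t 17.5 [0.4731 0.2621 0.1026] ty 83.69 tz [-0.001 -0.001 -1.   ] F [-1.12 -5.92  2.89] 0.0167 12.0
keeper_knob [([0.4722, 0.2637, 0.1027], 0.76), ([0.2989, 0.2493, -0.1754], 0.72)]
middle_coaster [([0.4401, 0.2621, 0.0147], 0.95)]
```

step_arm(rows=[0,0,0,-10.8,1.3,-4.7,0.1,0,0,0,-20.8,2.4,-11.1,0.1,0,0,0,-29.7,3.4,-18.9,0.1,0,0,0,-37.4,4.3,-27.9,0.1,0,0,0,-41,4.7,-33,0.1,0,0,0,-43.7,5.1,-38,0.1,0,0,0,-47,5.4,-45.2,0.1,0,0,0,-47,5.4,-45.2,0.1], force=12)

```text
t: 18.65
ee_pos: [0.4271, 0.2676, 0.0569]
tcp_rot: [-0.174, -3.136, 0.001]
ft_force: [-1.5, -4.6, -0.6]
finger_gap: 0.0163
grip_force: 12.0
```

step_arm(rows=[0,0,0,-0.6,0.1,-2,0.1,0,0,0,-1.2,0.2,-3.7,0.1,0,0,0,-2.1,0.2,-5.5,0.1,0,0,0,-2.6,0.3,-7.2,0.1,0,0,0,-2.6,0.3,-7.2,0.1])

```text
t: 19.27
ee_pos: [0.4249, 0.2679, 0.0502]
tcp_rot: [-0.174, -3.137, 0.0]
ft_force: [-0.9, -4.9, -0.8]
finger_gap: 0.0169
grip_force: 12.0
```

step_arm(rows=[0,0,0,0,0,-0.7,0.1,0,0,0,0,0,-0.7,0.1])

```text
t: 19.52
ee_pos: [0.4247, 0.2679, 0.0494]
tcp_rot: [-0.174, -3.136, 0.001]
ft_force: [-2.4, -4.0, 0.7]
finger_gap: 0.0165
grip_force: 12.0
```

step_arm(rows=[0,0,0,0,0,-0.7,0.1,0,0,0,0,0,-0.7,0.1])

```text
t: 19.77
ee_pos: [0.4246, 0.2679, 0.0487]
tcp_rot: [-0.174, -3.136, 0.001]
ft_force: [-2.7, -4.7, -0.0]
finger_gap: 0.0169
grip_force: 12.0
```

step_arm(rows=[0,0,0,0,0,-0.6,0.1,0,0,0,0,0,-0.6,0.1])

```text
t: 20.02
ee_pos: [0.4245, 0.2679, 0.0481]
tcp_rot: [-0.174, -3.136, 0.001]
ft_force: [-4.4, -4.4, 0.5]
finger_gap: 0.0166
grip_force: 12.0
```

step_arm(rows=[0,0,0,0,0,-0.6,0.1,0,0,0,0,0,-0.6,0.1])

```text
t: 20.27
ee_pos: [0.4247, 0.2679, 0.0478]
tcp_rot: [-0.174, -3.136, 0.0]
ft_force: [-5.2, -6.0, 6.6]
finger_gap: 0.0172
grip_force: 12.0
```

The keeper is resting on the stack. I'll ease off, open and withdraw.

step_arm(rows=[0,0,0,0,0,0.3,0.1,0,0,0,0,0,0.3,0.2,0,0,0,0,0,0.3,0.4,0,0,0,0,0,0.3,0.5,0,0,0,0,0,15,0.5,0,0,0,0,0,50,0.5,0,0,0,0,0,100,0.5,0,0,0,0,0,150,0.5,0,0,0,0,0,150,0.5], force=12)

```text
t: 21.4
ee_pos: [0.4263, 0.269, 0.202]
tcp_rot: [0.174, 3.132, 0.007]
ft_force: [0.2, 0.1, -1.0]
finger_gap: 0.0471
grip_force: 0.0
```

```bash
python3 - <<'E'
from h import *
a=r.capture('side')
for t in("keeper_knob","middle_coaster","chipped_coaster","salt_shaker","milk_jug"): print(t,[(np.round(d['at'],4).tolist(),round(d['conf'],2)) for d in r.landmark_of('side',t)[:2]])
b=r.capture('scene')
for t in("water_glass","salt_shaker"): print(t,[(np.round(d['at'],4).tolist(),round(d['conf'],2)) for d in r.landmark_of('scene',t)[:1]])
im,C,k=wrist('w7',("keeper_knob",))
f=lambda x:cv2.resize(x,(400,300),interpolation=cv2.INTER_AREA)
o=np.vstack([np.hstack([f(im[120:360,160:480]),f(a[150:390,130:450])]),np.hstack([f(b[170:410,220:540]),f(im)])])
cv2.imwrite('pics/fin.png',o[:,:,::-1])
E
```

```text
keeper_knob [([0.4243, 0.2704, 0.0499], 0.69)]
middle_coaster [([0.4408, 0.2625, 0.0112], 0.98)]
chipped_coaster [([0.3074, 0.3142, -0.1668], 0.62)]
salt_shaker [([0.4662, 0.1282, -0.0042], 0.68)]
milk_jug [([0.6853, 0.291, 0.0008], 0.89)]
water_glass [([0.5053, 0.4137, 0.0005], 0.87)]
salt_shaker [([0.4704, 0.1295, 0.0018], 0.97)]
t 21.85 [0.4246 0.2679 0.1969] ty 83.66 tz [-0.001 -0.001 -1.   ] F [ 0.15 -0.27  0.37] 0.0468 0.0
keeper_knob [([0.4263, 0.2696, 0.0458], 0.56), ([0.4652, 0.1284, -0.0003], 0.3)]
```

View pics/fin.png

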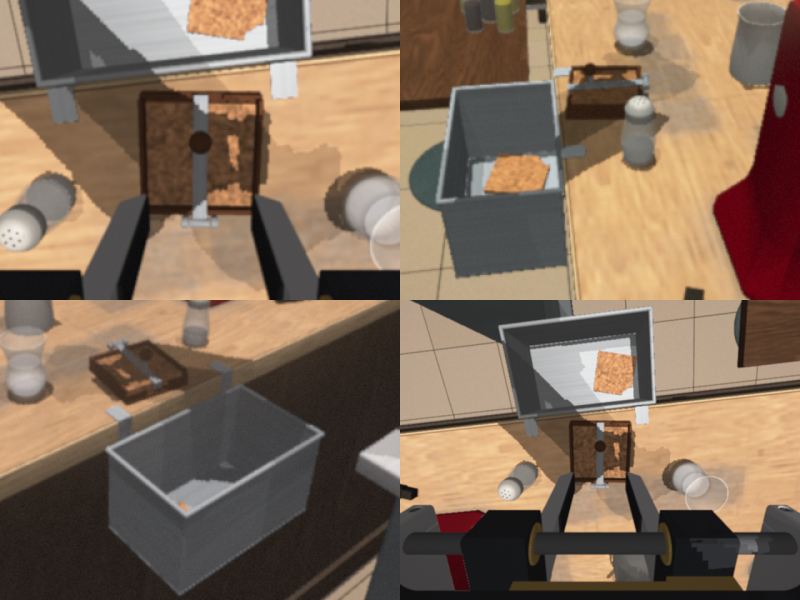

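The final view shows the chipped coaster lying in the bin, at (518,173) in the side panel. The keeper is shut on the remaining stack with its knob at (200,142), and the glass, shaker and jug have not moved.

```bash
python3 -c "
from rig import r
print(r.hand_in())"
```

```text
the job is handed in; nothing more can be done
None
```

The chipped coaster is in the bin, the good ones are still in the holder with the keeper lowered gently onto them, the glass, shaker and jug were not disturbed, and the job was handed in at about 22 s with no verdict shown.

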